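# Hang the nesting paint dishes on the drying hook

### The job

Hang the three rinsed white paint dishes on the slanted hook of the drying stand, mouths facing out, one inside the other: the large one first, then the medium, then the small, each pushed fully home along the hook so that its floor lies flat on what is behind it. Leave the other things on the bench where they are.

Things in the scene. Friction and masses are not known exactly. Their poses are not given: they have to be found in the camera images.
- large_dish: The widest, shallowest dish: 168 mm outside diameter, 26 mm tall, about 160 g. White plastic, round, open top, straight upright wall 8 mm thick, flat floor 6 mm thick with a round 26 mm hole in its centre. Origin: centre of the underside (and hole); z points out of the open mouth. Starts mouth up on the bench. 
- medium_dish: The middle dish: 124 mm outside diameter, 40 mm tall, about 130 g. Nested in the large one its rim stands 20 mm above that one's. White plastic, round, open top, straight upright wall 8 mm thick, flat floor 6 mm thick with a round 26 mm hole in its centre. Origin: centre of the underside (and hole); z points out of the open mouth. Starts mouth up on the bench. 
- small_dish: The narrowest, tallest dish: 92 mm outside diameter, 54 mm tall, about 110 g. Nested in the medium one its rim stands 20 mm above that one's. White plastic, round, open top, straight upright wall 8 mm thick, flat floor 6 mm thick with a round 26 mm hole in its centre. Origin: centre of the underside (and hole); z points out of the open mouth. Starts mouth up on the bench. 
- hook: Straight round steel prong, 14 mm diameter, rounded end, leaning 38 degrees from vertical roughly towards the robot. Origin: its foot, centre of the upper face of a 60 mm seat disc, 140 mm above the bench; z runs out along the prong to its end at 75 mm; y is level, to the robot's left. Dishes fully home share its z axis (6 mm play), origins at z = 0 (large), 6 (medium), 12 mm (small).
- stand: The fixed drying stand that carries the hook: a bent 16 mm steel rod on a foot plate 160 x 150 mm, 12 mm thick. Origin: on the bench straight below the hook's origin; x level, away from the way the prong leans; z up. The plate spans x -20 to 140 mm; the rod rises at x = 75 mm, then slants up to the hook's origin.
- modelling_tool: Not to be disturbed: a thin wooden-handled double-ended modelling tool, 170 mm long, 14 mm thick, lying along its own x; origin under its middle.
- flat_jar: Not to be disturbed: a small white jar with black cap, 42 mm across, 50 mm tall, standing; origin at the centre of its underside.
- tall_jar: Not to be disturbed: a glass jar with white cap, 48 mm across, 70 mm tall, standing; origin at the centre of its underside.
- glue_bottle: Not to be disturbed: a white bottle with black cap, 44 mm across, 130 mm tall, standing; origin at the centre of its underside.
- airbrush: Not to be disturbed: a steel airbrush about 155 mm long, up to 34 mm high, lying along its own x; origin under its middle.
- rabbit_mask: Not to be disturbed: a white rabbit half-mask lying flat, face part 90 x 150 mm and 35 mm high, two ears along its own +x, about 220 mm long in all; origin under the middle of the face part.
Things that resemble listed ones, but are neither listed nor needed, are in the scene too. What is shaped like the medium_dish but pink is not meant. Leave any red look-alike of the small_dish alone.

How it is judged:
By the outcome, as a careful person would: the job done as asked, in the order asked, and still so for the second after the job is handed in, with the robot touching nothing.
It also fails if it takes over 72 s, if anything falls off the work surface, if the arm or the gripper's body presses on something with over 40 N, if the wrist force passes 120 N, or if a joint passes its speed limit or range.

### The arm

A 6-joint arm with a two-finger parallel gripper is mounted at the origin on the work surface. World frame = base frame: x ahead of the robot, y to its left, z up, the work surface at z = 0. Lengths are in m, angles in degrees, forces in N, time in s.
With the tool pointing down it reaches from about 0.3 to 0.875 m from the base axis. Payload 6.4 kg.
Tool frame: the origin (TCP) lies where the fingers leave the gripper's body, on its centre line; the fingertips stand 73 mm ahead of it and the grasp point (between the pads) lies r.pinch_z ahead of it (r.pinch_z is the distance from the TCP to the grasp point, in m); z points along the fingers, y is the line along which they close (so a half turn about z gives the same grasp; the last joint's range is limited). The gripper opens to 85 mm and grips with 20 to 120 N. Pads are 22 mm wide; open, the fingers measure 114 mm over their backs; the gripper's body (76 mm by 85 mm) begins 54 mm behind the grasp point. The pads swing forward as they close: fully open they stand 13 mm farther back than shut.
Start: joints at [58.31, 10.359, 92.074, -0, 77.567, -11.82], TCP at [0.195, 0.541, 0.304] pointing down, gripper open.
Joint ranges: [-171.53, 171.53], [-51.25, 118.39], [17.06, 147.69], [-65.23, 245.23], [0, 150.52], [-178.68, 178.68]. Speed limits (degrees/s): [147.25, 147.25, 172.46, 180, 180, 180].

### API

Orientations are given as a 3x3 rotation matrix whose columns are the frame's x, y, z axes.
In Python, from plant import r gives the robot as it stands. The module is installed in compiled form; this text tells all that it offers.
- The arm moves only by the shell command python3 -m jog 'ROWS'. ROWS is JSON, one flat list of numbers, 5 for each row, row after row: the finger opening in mm, from 0 to 85.4, then the shift along the tool's x, y, z in mm, then the turn about the tool's z in rad. In form: [jaw, x, y, z, twist, jaw, x, y, z, twist, ...]. A call has exactly 5 rows; each row is the pose to reach, as a shift and turn from the pose commanded when the call began, along the tool's axes at that moment; what a row does not reach only later rows make up. A row lasts 1/10 s, in which the tool goes at most 50 mm and 8.59 degrees, less where a joint would pass 70% of its speed; a pose out of reach is approached as far as the arm can. A call with a gripper value outside its range is refused whole. The fingers move at their own pace and stop on an object; the grip force is fixed at half the most. Time passes only in rows, so rows that repeat a pose let the fingers close, or fill a call up. It gives the time, the measured TCP pose, the force, the opening and the grip force at its end, in the units of the state.
- r.read_state(): the state, without advancing time (a new reading comes with each control period).
- r.read_camera(name): name is "side" or "top" or "wrist"; returns the picture (384x512x3 uint8, blue, green, red); there is no depth.
- r.camera_model(name): a dict with "intrinsics" (3x3 intrinsics, pixels), "k1" (the pictures are not rectified: a ray, as slopes to the right and down, at radius r is drawn at 1 + k1 r^2 times it, then the intrinsics apply), "rvec" (rotation vector, rad) and "tvec" (3), from world to camera coordinates, as OpenCV has them. Camera axes: x right, y down, z forward; pixel columns grow to the right and rows downward; lengths in m; the calibration is good to about 2 mm. A picture is of the moment at which its call begins: read the wrist's pose just before it. camera_model takes no time and is no camera call; for the wrist camera it gives the pose at the moment of the call.
- r.finish_job(): hands the job in; it is judged then, once.
The state is a dict: "time": time; "joint_positions": joint angles; "qvel": joint speeds; "tau": joint torques, N m; "tool_pos": TCP position; "tcp_rot": TCP orientation; "force": force on the tool from outside, world axes, zero at the start; "torque": the same for the moment, N m; "opening": opening from 0.0 (shut) to 1.0 (fully open); "grasp_force": force on a finger pad.
Only numpy, scipy, OpenCV 4.12 (cv2) and the standard library are available. Lean on these libraries where they do the work, as an engineer would, in place of code of your own. Each camera call takes 0.05 s, during which the arm holds its last target. There are 200 camera calls.

## Working session

There is one attempt and no reset: what is moved stays moved. The work goes in short steps, Python scripts to look and compute and a shell command to move; the robot and the scene stay as the last step left them, time stands still between calls to the robot, and variables do not carry over. Pictures are saved under pics/ and viewed, at most 10 in all, crops included, and the job is handed in when it is done.

```bash
mkdir -p pics
cat > h.py <<'E'
import numpy as np, cv2
from plant import r
def cam(n):
    m=r.camera_model(n); K=np.array(m["intrinsics"],float); R=cv2.Rodrigues(np.array(m["rvec"],float))[0]; t=np.array(m["tvec"],float).ravel()
    return K,float(m["k1"]),R,t
def ray(c,uv):
    K,k,R,t=c; uv=np.atleast_2d(np.array(uv,float))
    p=cv2.undistortPoints(uv[:,None,:],K,np.array([k,0,0,0.]))[:,0]
    d=np.c_[p,np.ones(len(p))]@R; return -R.T@t, d/np.linalg.norm(d,axis=1)[:,None]
def onz(c,uv,z):
    o,d=ray(c,uv); return o+d*((z-o[2])/d[:,2])[:,None]
def proj(c,X):
    K,k,R,t=c; return cv2.projectPoints(np.atleast_2d(np.array(X,float)),cv2.Rodrigues(R)[0],t,K,np.array([k,0,0,0.]))[0][:,0]
def tri(c1,u1,c2,u2):
    o1,d1=ray(c1,u1);o2,d2=ray(c2,u2);out=[]
    for a,b in zip(d1,d2):
        s=np.linalg.lstsq(np.c_[a,-b],o2-o1,rcond=None)[0]; p,q=o1+a*s[0],o2+b*s[1]; out.append(np.r_[(p+q)/2,np.linalg.norm(p-q)])
    return np.array(out)
def grab(n,f=None):
    c=cam(n); im=np.array(r.read_camera(n))
    if f: cv2.imwrite(f"pics/{f}.png",im)
    return c,im
E
python3 - <<'E'
from h import *
s=r.read_state();print({k:np.round(v,3).tolist() for k,v in s.items()},r.pinch_z)
a=[grab(n,n+'0')[1] for n in('top','side','wrist')]
for n in('top','side','wrist'):
    c=cam(n);print(n,-c[2].T@c[3],c[2][2],c[0][0,0],c[1])
E
```

```text
{'time': 0.0, 'joint_positions': [58.31, 10.4, 92.133, -0.0, 77.566, -11.818], 'qvel': [-0.036, -0.033, -0.032, -0.04, -0.104, 0.005], 'tau': [0.001, -44.487, -35.134, -0.0, 0.009, -0.0], 'tool_pos': [0.195, 0.54, 0.303], 'tcp_rot': [[-0.94, 0.34, -0.001], [0.34, 0.94, -0.001], [0.0, -0.002, -1.0]], 'force': [-0.383, 0.62, 0.128], 'torque': [-0.032, -0.004, 0.037], 'grasp_force': 0.0, 'opening': 1.0} 0.0539
top [ 0.40219928 -0.10014387  1.66382343] [ 0.07969379  0.01724449 -0.99667022] 423.40036190302703 -0.02967836132473154
side [ 0.14254449 -0.95289503  1.11147868] [ 0.27991735  0.63491778 -0.72008728] 434.21145976890443 0.033782661605265725
wrist [0.12431746 0.56508793 0.37327253] [ 0.27750259 -0.10163772 -0.95533349] 280.98730241939586 0.013525239265053028
```

View pics/top0.png

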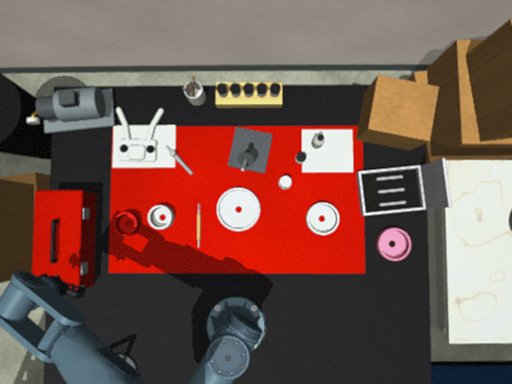

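View pics/side0.png

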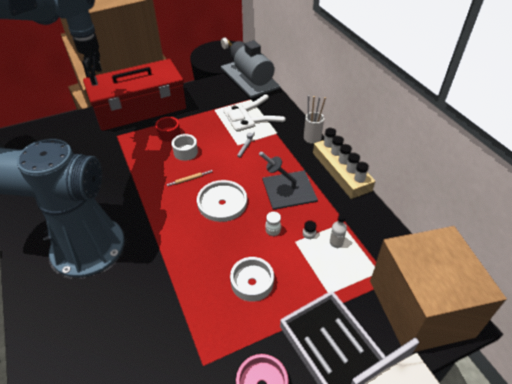

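Top view: small white dish (161,216), its red look-alike (127,221), large (238,209), medium (322,218), pink look-alike (394,244), stand (250,150). Candidates: small = 161,216 (not red 127,221), medium = 322,218 (not pink 394,244), large = 238,209 only. I'll check with close crops.

Run:
```python
from h import *
T,S=cv2.imread('pics/top0.png'),cv2.imread('pics/side0.png')
ct,cs=cam('top'),cam('side')
def holes(im,boxes):
    o=[]
    for (x,y,w) in boxes:
        p=im[y-w:y+w,x-w:x+w].astype(int); m=((p[...,2]-p[...,1]>60)).astype(np.uint8)
        n,l,st,ce=cv2.connectedComponentsWithStats(m); i=l[w-3:w+4,w-3:w+4].max(); o.append(ce[i]+[x-w,y-w]); print(st[i])
    return np.array(o)
ut=holes(T,[(238,209,12),(322,218,9),(161,216,7)]);us=holes(S,[(222,202,12),(252,282,12),(183,153,9)])
print(ut,us);print(tri(ct,ut,cs,us).round(4)); print(onz(ct,ut,.006).round(4))
# outer rim in top
g=T.astype(int); m=((g.min(2)>110)).astype(np.uint8)
for c in cv2.findContours(m,cv2.RETR_EXTERNAL,cv2.CHAIN_APPROX_NONE)[0]:
    if len(c)>40:
        e=cv2.fitEllipse(c); 
        if 125<e[0][0]<345 and 190<e[0][1]<240: print('rim',np.round(e[0],1),np.round(e[1],1))
a=cv2.resize(T[115:185,215:285],(400,400),interpolation=3);b=cv2.resize(S[145:215,250:320],(400,400),interpolation=3)
c=cv2.resize(T[185:245,110:350],(800,200),interpolation=3)
cv2.imwrite('pics/hook.png',np.vstack([np.hstack([a,b]),c]))
```

```text
[10  9  6  6 30]
[ 6  7  6  6 30]
[ 6  5  6  6 29]
[ 9 10  6  5 24]
[ 8  9  8  6 40]
[  0   0  18  16 276]
[[238.33333333 208.8       ]
 [321.36666667 218.36666667]
 [162.4137931  216.72413793]] [[221.5        201.83333333]
 [251.8        281.5       ]
 [182.81884058 151.22463768]]
[[ 0.4489 -0.0068  0.0035  0.0054]
 [ 0.4127 -0.3319  0.0021  0.0023]
 [ 0.4139  0.2922  0.0074  0.0136]]
[[ 0.4514 -0.0077  0.006 ]
 [ 0.4137 -0.3317  0.006 ]
 [ 0.4205  0.2908  0.006 ]]
rim [159.3 216.9] [24.3 24.6]
rim [198.7 225.3] [ 2.4 40.8]
rim [322.5 218.2] [32.6 32.9]
rim [237.8 208.9] [43.5 43.6]
```

View pics/hook.png

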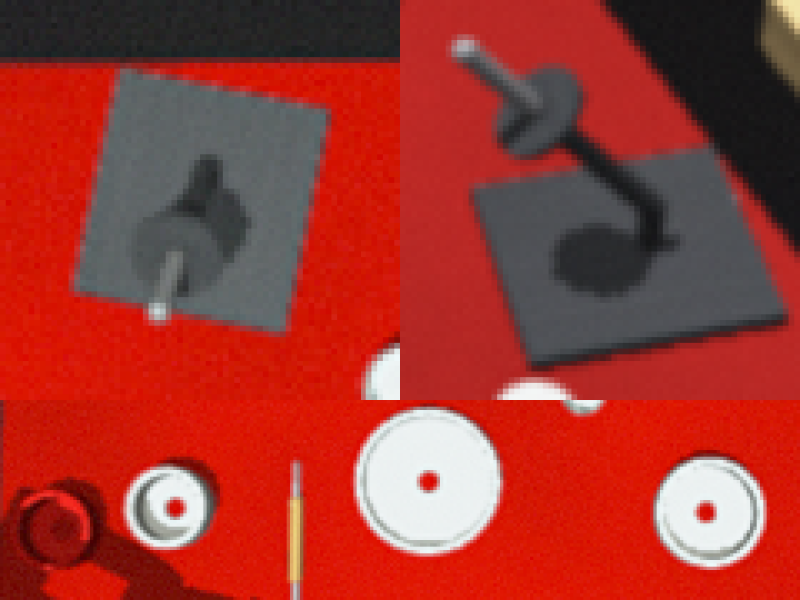

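Crop: hook tip at top (242.5,169.3) / side (261,153); seat disc centre top (246,159) / side (274.5,162.5); white small dish next to the red look-alike, confirmed as chosen.

Run:
```python
from h import *
ct,cs=cam('top'),cam('side')
f=.175
tip=tri(ct,[[215+157*f,115+310*f],[215+178*f,115+249*f]],cs,[[250+63*f,145+47*f],[250+140*f,145+101*f]]);print(tip.round(4))
P=onz(ct,np.array([[118,68],[330,108],[285,332],[73,290]])*f+[215,115],.012)[:,:2];print(P.round(4));
print(np.linalg.norm(np.roll(P,-1,0)-P,axis=1))
far=(P[0]+P[1])/2;near=(P[2]+P[3])/2;x=(far-near)/np.linalg.norm(far-near);print('stand x',x,np.degrees(np.arctan2(x[1],x[0])))
o=near+x*.02;print('foot by plate',o,'tip by plate',o-x*.075*np.sin(np.radians(38)),.14+.075*np.cos(np.radians(38)))
# rims by radius: height from z
for uv,z in(((159.3,216.9),.054),((322.5,218.2),.04),((237.8,208.9),.026)): print(onz(ct,[uv],z).round(4))
# others
for n,uv,z in(('tool',(198.7,225.3),.007),('jar',(285.5,181.5),.07),('red',(127,221),.054)):print(n,onz(ct,[uv],z).round(3))
S=cv2.imread('pics/side0.png').astype(int)
m=((S.min(2)>120)).astype(np.uint8)
for c in cv2.findContours(m,cv2.RETR_EXTERNAL,cv2.CHAIN_APPROX_NONE)[0]:
    if len(c)>30: 
        e=cv2.fitEllipse(c)
        if 160<e[0][0]<290 and 130<e[0][1]<310: print(np.round(e[0],1),np.round(e[1],1),cv2.boundingRect(c))
p=S[140:170,170:200]; print(p[8:16,5:22,2]-p[8:16,5:22,1])
```

```text
[[ 0.5833 -0.0322  0.195   0.0013]
 [ 0.6276 -0.0429  0.1458  0.0027]]
[[ 0.7757  0.0035]
 [ 0.7469 -0.1435]
 [ 0.5911 -0.1119]
 [ 0.6206  0.034 ]]
[0.14970163 0.1590055  0.14884368 0.15811858]
stand x [ 0.98066499 -0.19569407] -11.285272318506667
foot by plate [ 0.62545674 -0.04288247] tip by plate [ 0.58017491 -0.03384637] 0.19910080652050416
[[0.4193 0.2914 0.054 ]]
[[ 0.4141 -0.3313  0.04  ]]
[[ 0.4505 -0.0068  0.026 ]]
tool [[0.387 0.147 0.007]]
jar [[ 0.552 -0.189  0.07 ]]
red [[0.404 0.416 0.054]]
[251.5 275.7] [38.1 43.7] (230, 257, 44, 39)
[272.8 220.3] [14.  19.8] (266, 211, 15, 21)
[221.3 198.6] [37.2 50.2] (196, 180, 51, 38)
[188.9 176.8] [ 1.1 19.5] (179, 174, 21, 7)
[183.7 142.1] [16.2 25. ] (171, 134, 26, 17)
[[-2 -2 -2 -1 -1  0 -1 -1 -1 -1 -1 -1 -1 -1 -1 -1 -1]
 [ 0 -1  0 -1 -1 -1 -1 -1 -2 -1 -1 -2 -1 -1  0  1  1]
 [ 1  2  1  1  0 -1 -1 -1 -1 -1 -1  0  0  0  1  1  0]
 [ 0  1  3  2  1  0  1  1  0  1  1  2  1  1  0  1  1]
 [ 0  1  1  0  1  1  2  2  1  1  1  1  1  0  0  0  1]
 [ 0  0  0  1  0  0  2  0  1  1  1  1  1  1  1  2  1]
 [ 2  0 -1  1  0  1  0  1  1  2  0  0  1  0  1  2  0]
 [10  0  1  1  1 -1  1  0  0  1  2  1  1  0  1  2  0]]
```

```bash
cat >> h.py <<'E'
A=np.radians(-11.3); sx=np.array([np.cos(A),np.sin(A),0]); ex=-sx; ey=np.array([-np.sin(A),np.cos(A),0]); ez=np.array([0,0,-1.])
W=np.c_[ex,ey,ez]   # wanted tool rotation
FOOT=np.array([.6255,-.0429,.14]); AX=np.sin(np.radians(38))*ex+np.array([0,0,np.cos(np.radians(38))])
DISH=dict(L=((.4505,-.0068),.080,.026),M=((.4140,-.3314),.058,.040),S=((.4194,.2914),.042,.054))
def go(X):
    s=r.read_state(); R=np.array(s['tcp_rot']); p=np.array(s['tool_pos'])
    q=R.T@W; print('t',round(s['time'],2),'tcp',p.round(4),'shift mm',(R.T@(np.array(X)-p)*1000).round(1),'twist',round(float(np.arctan2(q[1,0],q[0,0])),3))
def grasp(k,tip): # tcp with fingertips at height tip on -ey side
    c,w,h=DISH[k]; return np.r_[np.array(c)-w*ey[:2],tip+.073]
E
python3 -c "
from h import *
X=grasp('L',.013);X[2]=.25;go(X)"
```

```text
t 0.15 tcp [0.1953 0.5405 0.3031] shift mm [-438.  -507.    53.7] twist -0.15
```

```bash
python3 -m jog '[30,-35,-40,4,-0.15, 30,-70,-80,8,-0.15, 30,-100,-115,12,-0.15, 30,-130,-150,16,-0.15, 30,-145,-170,20,-0.15]'; python3 -c "
from h import *
X=grasp('L',.013);X[2]=.25;go(X)"
```

```text
time: 0.65
tool_pos: [0.2744, 0.3289, 0.2833]
tcp_rot: [[-0.98, 0.197, -0.0], [0.197, 0.98, -0.001], [-0.0, -0.001, -1.0]]
force: [-0.4, -0.0, -0.9]
opening: 0.351
grasp_force: 0.0
t 0.65 tcp [0.2744 0.3289 0.2833] shift mm [-238.9 -374.3   33.8] twist -0.001
```

```bash
python3 -m jog '[30,-24,-38,4,0, 30,-48,-76,8,0, 30,-72,-114,12,0, 30,-96,-152,14,0, 30,-120,-187,17,0]' >/dev/null; python3 -m jog '[30,-25,-40,4,0, 30,-50,-80,8,0, 30,-75,-120,12,0, 30,-100,-160,16,0, 30,-119,-187,17,0]'
python3 - <<'E'
from h import *
X=grasp('L',.013);X[2]=.25;go(X)
c,im=grab('wrist','w1')
print(proj(c,[[*DISH['L'][0],.006],X-[0,0,.073],FOOT,FOOT+.075*AX]).round(0))
E
```

```text
time: 1.65
tool_pos: [0.4355, -0.0847, 0.2495]
tcp_rot: [[-0.98, 0.198, -0.0], [0.198, 0.98, -0.0], [0.0, -0.0, -1.0]]
force: [0.4, 0.5, -0.5]
opening: 0.351
grasp_force: 0.0
t 1.65 tcp [ 0.4355 -0.0847  0.2495] shift mm [ 0.6 -0.7 -0.5] twist -0.002
[[323. 175.]
 [253. 246.]
 [344. 411.]
 [381. 456.]]
```

View pics/w1.png

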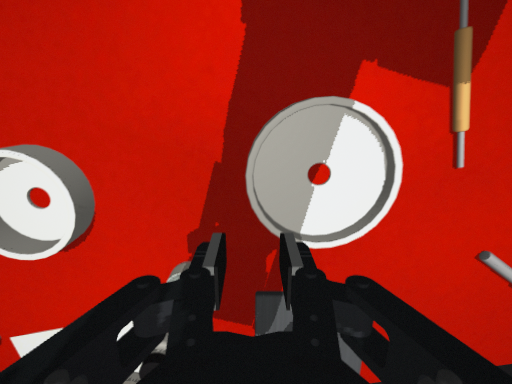

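Wrist view: large dish with hole at (319,174), closing fingers' gap around (252,245); medium at (38,198) left. Measure it from here.

```bash
cat >> h.py <<'E'
def hole(c,im,ctr,z,rad=14):
    u=proj(c,[[*ctr,z]])[0].round().astype(int); p=im[max(u[1]-rad,0):u[1]+rad,max(u[0]-rad,0):u[0]+rad].astype(int)
    m=(p[...,2]-p[...,1]>50).astype(np.uint8); n,l,st,ce=cv2.connectedComponentsWithStats(m)
    i=1+np.argmin(np.linalg.norm(ce[1:]-rad,axis=1)); uv=ce[i]+[max(u[0]-rad,0),max(u[1]-rad,0)]
    return uv,st[i],onz(c,[uv],z)[0]
E
python3 - <<'E'
from h import *
c=cam('wrist');im=cv2.imread('pics/w1.png')
uv,st,X=hole(c,im,DISH['L'][0],.005);print(uv,st,X)
m=((im.astype(int).max(2)-im.min(2)<40)&(im.min(2)>85)).astype(np.uint8)
for k in cv2.findContours(m,cv2.RETR_EXTERNAL,cv2.CHAIN_APPROX_NONE)[0]:
    if len(k)>250: e=cv2.fitEllipse(k);print(np.round(e[0],1),np.round(e[1],1),cv2.boundingRect(k),onz(c,[e[0]],.022).round(4))
ct=cam('top');print('tri',tri(ct,[[238.33,208.8]],c,[uv]).round(4))
d=im[:300,:].copy()
E
```

```text
[319.79510703 173.33027523] [  0   5  18  22 327] [ 0.45059271 -0.01368175  0.005     ]
[ 37.4 200. ] [ 90.9 121.9] (0, 145, 92, 115) [[ 0.4139 -0.3289  0.022 ]]
[324.3 170.4] [146.8 155.8] (246, 96, 156, 152) [[ 0.4436 -0.0118  0.022 ]]
tri [[ 0.453  -0.0091 -0.0079  0.0049]]
```

```bash
python3 -m jog '[30,0,-4,45,0, 30,0,-4,90,0, 30,0,-4,130,0, 30,0,-4,155,0, 30,0,-4,163,0]'; python3 -m jog '[5,0,0,0,0, 5,0,0,0,0, 5,0,0,0,0, 5,0,0,0,0, 5,0,0,0,0]';  python3 -m jog '[5,0,0,-10,0, 5,0,0,-40,0, 5,0,0,-80,0, 5,0,0,-120,0, 5,0,0,-150,0]'
python3 - <<'E'
from h import *
grab('wrist','w2')
E
```

```text
time: 2.2
tool_pos: [0.4324, -0.0847, 0.0841]
tcp_rot: [[-0.981, 0.196, -0.005], [0.196, 0.981, 0.003], [0.006, 0.002, -1.0]]
force: [-0.1, 0.1, 0.2]
opening: 0.352
grasp_force: 0.0
time: 2.7
tool_pos: [0.4352, -0.0861, 0.0878]
tcp_rot: [[-0.981, 0.196, 0.002], [0.196, 0.981, -0.001], [-0.002, -0.001, -1.0]]
force: [0.4, -0.1, -1.3]
opening: 0.066
grasp_force: 28.0
time: 3.2
tool_pos: [0.4347, -0.0859, 0.2401]
tcp_rot: [[-0.981, 0.195, 0.002], [0.195, 0.981, -0.001], [-0.002, -0.001, -1.0]]
force: [2.0, -0.0, -2.1]
opening: 0.063
grasp_force: 28.0
```

View pics/w2.png

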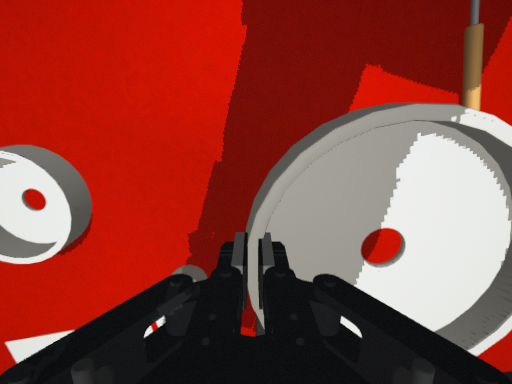

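Large dish is held; its hole shows at (383,246), rim far side at right.

Run:
```python
from h import *
c=cam('wrist');im=cv2.imread('pics/w2.png');s=r.read_state();p=np.array(s['tool_pos']);print(p)
q=im[215:280,345:420].astype(int);m=(q[...,2]-q[...,1]>50).astype(np.uint8)
n,l,st,ce=cv2.connectedComponentsWithStats(m);i=1+np.argmax(st[1:,4]);print(st[i],ce[i]+[345,215])
X=p+.08*ey-[0,0,.0865];
th=np.linspace(0,2*np.pi,40)
pr=lambda X,z,r_:proj(c,X+np.c_[r_*np.cos(th),r_*np.sin(th),0*th+z])
h=pr(X,.006,.013);print('pred hole bbox',h.min(0),h.max(0),h.mean(0))
print('obs at z',[ (W.T@(onz(c,[ce[i]+[345,215]],X[2]+dz)[0]-p)*1000).round(1) for dz in(0,.003,.006)])
for rr,z in((.013,.006),(.013,0),(.084,.026),(.076,.026)): cv2.polylines(im,[pr(X,z,rr).round().astype(int)],True,(0,255,0) if z else (255,0,0))
print('tip',proj(c,[FOOT+.075*AX]),'cam',(W.T@(-c[2].T@c[3]-p)).round(3))
cv2.imwrite('pics/o2.png',im)
```

```text
[ 0.43684977 -0.08678894  0.24457132]
[  16   13   41   36 1119] [380.99642538 245.39499553]
pred hole bbox [368.44613309 218.99793239] [413.4802436 258.975438 ] [390.95414471 239.7022478 ]
obs at z [array([-7.1, 77.8, 86.5]), array([-5.5, 76.3, 83.5]), array([-3.9, 74.8, 80.5])]
tip [[386.90053262 461.63470937]] cam [ 0.076 -0.001 -0.069]
```

View pics/o2.png

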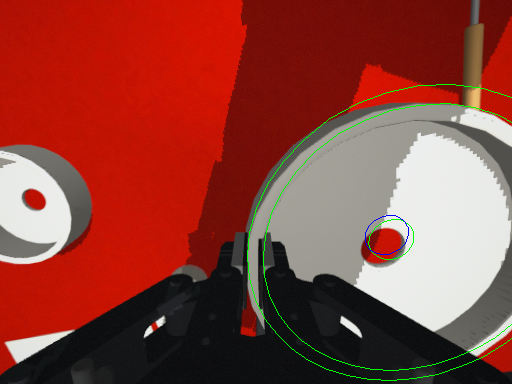

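Run:
```python
from h import *
t=FOOT+.075*AX; X=t-.077*ey+.005*ex; X[2]=.225+.0865; go(X)
```

```text
t 3.25 tcp [ 0.4368 -0.0868  0.2446] shift mm [-125.8    2.7  -65.8] twist 0.001
```

```bash
python3 -m jog '[5,-10,0,-35,0, 5,-35,1,-66,0, 5,-75,2,-66,0, 5,-110,3,-66,0, 5,-126,3,-66,0]'; python3 -m jog '[5,0,0,0,0, 5,0,0,0,0, 5,0,0,0,0, 5,0,0,0,0, 5,0,0,0,0]'
python3 - <<'E'
from h import *
c,w=grab('wrist');s=r.read_state();np.save('p3.npy',s['tool_pos']); print(s['tool_pos'])
cs,S=grab('side');ct,T=grab('top');cv2.imwrite('pics/s3r.png',S);cv2.imwrite('pics/t3r.png',T);cv2.imwrite('pics/w3r.png',w)
p=np.array(s['tool_pos']);tc=p+.077*ey;u=proj(cs,[tc])[0].astype(int);v=proj(ct,[tc])[0].astype(int)
a=cv2.resize(w[180:384,240:512],(533,400),interpolation=3)
k=lambda I,u:cv2.resize(I[u[1]-32:u[1]+32,u[0]-42:u[0]+42],(266,200),interpolation=3)
print(u,v);u[1]+=12
cv2.imwrite('pics/c3.png',np.hstack([a,np.vstack([k(S,u),k(T,v)])]))
print('tip pred wrist',proj(c,[FOOT+.075*AX]),'crop scale',533/272)
E
```

```text
time: 3.75
tool_pos: [0.5606, -0.1079, 0.3035]
tcp_rot: [[-0.981, 0.195, 0.001], [0.195, 0.981, -0.001], [-0.001, -0.0, -1.0]]
force: [-0.0, -0.2, -1.8]
opening: 0.066
grasp_force: 28.2
time: 4.25
tool_pos: [0.5581, -0.1074, 0.3032]
tcp_rot: [[-0.981, 0.196, 0.0], [0.196, 0.981, -0.0], [-0.0, -0.0, -1.0]]
force: [-0.2, -0.1, -2.0]
opening: 0.069
grasp_force: 28.2
[ 0.55823563 -0.10742053  0.30316851]
[258 126] [240 168]
tip pred wrist [[366.9783852  234.22114515]] crop scale 1.9595588235294117
```

View pics/c3.png

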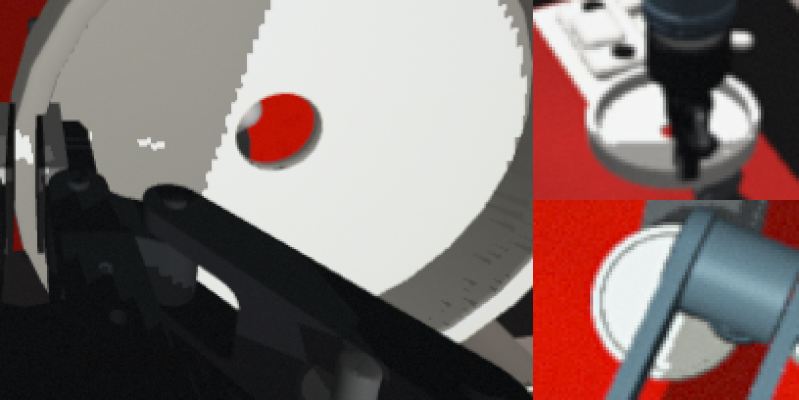

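Wrist crop: the hook tip shows through the hole at full-image (368,237), as predicted (367,234); hole ellipse centre (383,247), about 44 px wide.

Run:
```python
from h import *
c=cam('wrist');p=np.array(r.read_state()['tool_pos']);print(p)
print('tip rel',(W.T@(FOOT+.075*AX-p)*1000).round(1))
for d in(78,81,84,87,90): print((W.T@(onz(c,[[382.9,246.8]],p[2]-d/1000)[0]-p)*1000).round(1))
cs=cam('side');X=tri(cs,[[257.7,147.9]],c,[[382.9,246.8]])[0];print('tri',(W.T@(X[:3]-p)*1000).round(1),X)
```

```text
[ 0.55843349 -0.1074898   0.30311483]
tip rel [ -6.9  76.5 104. ]
[-2.9 75.  78. ]
[-4.5 76.6 81. ]
[-6.1 78.1 84. ]
[-7.7 79.7 87. ]
[-9.3 81.2 90. ]
tri [ 1.6 71.7 74.9] [ 0.5709322  -0.03682326  0.22819139  0.00548473]
```

```bash
python3 -m jog '[5,0,-2,4,0, 5,0,-2,9,0, 5,0,-2,14,0, 5,-2,-2,18,0, 5,-5,-2,22,0]'; python3 -m jog '[5,0,0,0,0, 5,0,0,0,0, 5,0,0,0,0, 5,0,0,0,0, 5,0,0,0,0]'
python3 - <<'E'
from h import *
c,w=grab('wrist','w4r');a=cv2.resize(w[180:320,300:480],(771,600),interpolation=3);cv2.imwrite('pics/c4.png',a)
p=np.array(r.read_state()['tool_pos']);print(p,(W.T@(FOOT+.075*AX-p)*1000).round(1),proj(c,[FOOT+.075*AX]))
E
```

```text
time: 4.9
tool_pos: [0.5632, -0.1104, 0.2803]
tcp_rot: [[-0.981, 0.196, -0.0], [0.196, 0.981, 0.0], [0.001, 0.0, -1.0]]
force: [-0.8, -0.5, -1.1]
opening: 0.06
grasp_force: 28.2
time: 5.4
tool_pos: [0.5632, -0.1105, 0.2811]
tcp_rot: [[-0.981, 0.196, 0.0], [0.196, 0.981, -0.0], [-0.0, -0.0, -1.0]]
force: [0.0, -0.2, -2.1]
opening: 0.066
grasp_force: 28.2
[ 0.56320451 -0.11043979  0.28107823] [-1.7 78.4 82. ] [[385.96277978 241.68805796]]
```

View pics/c4.png

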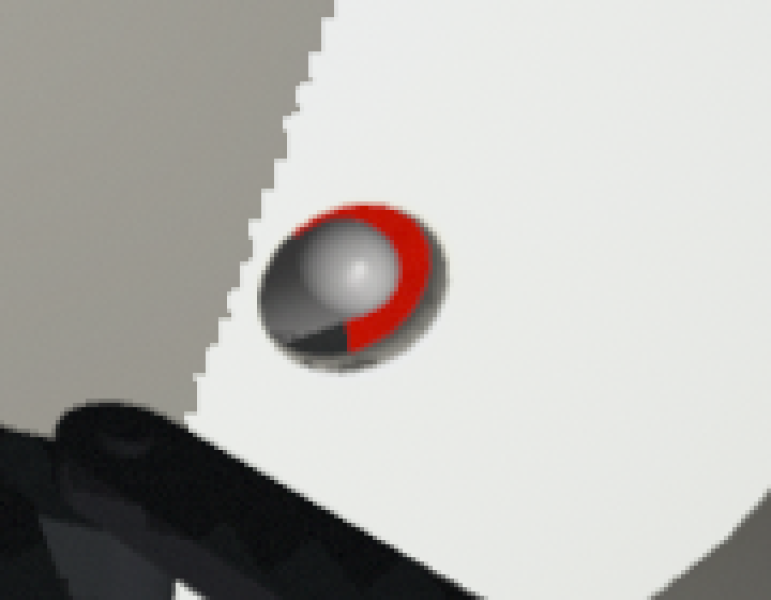

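Tip sits in the hole, centred laterally (crop 350,270 vs hole 353,288). Slide down along the prong.

```bash
python3 -m jog '[5,-5,0,6,0, 5,-10,0,12,0, 5,-15,0,19,0, 5,-20,0,25,0, 5,-24,0,31,0]'; python3 -m jog '[5,0,0,3,0, 5,-1,0,7,0, 5,-2,0,12,0, 5,-3,0,17,0, 5,-3,0,17,0]';python3 -c "
from h import *
grab('side','s5r');p=np.array(r.read_state()['tool_pos']);print((W.T@(FOOT-p)*1000).round(1))"
```

```text
time: 5.95
tool_pos: [0.5872, -0.1152, 0.249]
tcp_rot: [[-0.981, 0.196, -0.0], [0.196, 0.981, 0.0], [0.0, 0.0, -1.0]]
force: [0.5, 0.8, -2.7]
opening: 0.066
grasp_force: 28.2
time: 6.45
tool_pos: [0.5898, -0.116, 0.2333]
tcp_rot: [[-0.981, 0.196, 0.001], [0.196, 0.981, -0.0], [-0.001, -0.0, -1.0]]
force: [-2.2, -1.2, 5.2]
opening: 0.064
grasp_force: 43.2
[-20.6  78.7  93.6]
```

```bash
python3 -m jog '[5,-1,0,4,0, 5,-1,0,8,0, 5,-2,0,12,0, 5,-3,0,15,0, 5,-3,0,15,0]';python3 -c "
from h import *
c,s=grab('side','s6r');a=cv2.resize(s[110:200,210:330],(800,600),interpolation=3);cv2.imwrite('pics/c6.png',a)"
```

```text
time: 7.0
tool_pos: [0.5928, -0.1172, 0.2195]
tcp_rot: [[-0.981, 0.196, 0.001], [0.196, 0.981, -0.002], [-0.002, -0.001, -1.0]]
force: [-6.1, -3.6, 10.6]
opening: 0.067
grasp_force: 71.4
```

View pics/c6.png

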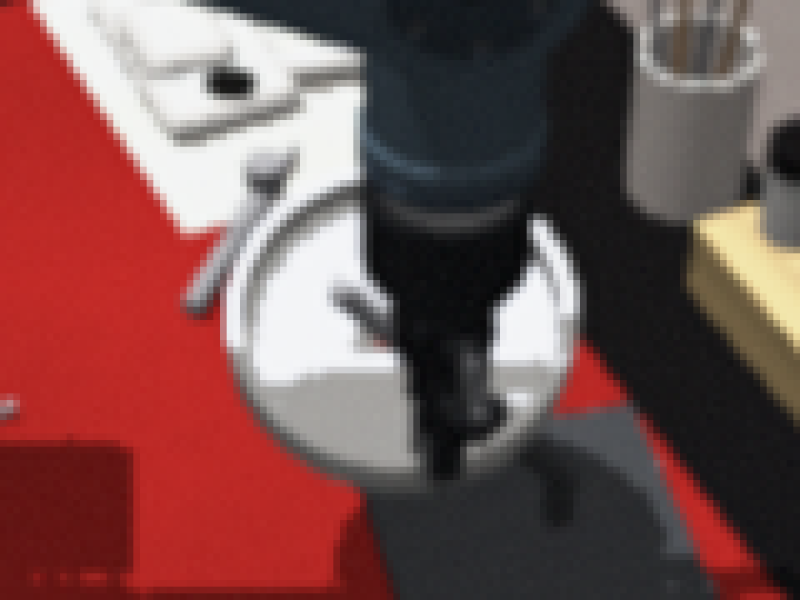

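Dish is tilted on the prong (tip visible at crop (350,295)). Release and lift.

```bash
python3 -m jog '[28,0,0,0,0, 28,0,0,0,0, 28,0,0,0,0, 28,0,0,0,0, 28,0,0,-10,0]'; python3 -m jog '[28,0,0,-40,0, 28,10,-20,-70,0, 28,30,-60,-70,0, 28,50,-100,-70,0, 28,65,-140,-70,0]';python3 - <<'E'
from h import *
X=grasp('M',.027);X[2]=.26;go(X)
c,s=grab('side','s7r');a=cv2.resize(s[110:200,210:330],(800,600),interpolation=3);cv2.imwrite('pics/c7.png',a)
E
```

```text
time: 7.55
tool_pos: [0.5917, -0.1158, 0.2264]
tcp_rot: [[-0.981, 0.195, -0.003], [0.195, 0.981, 0.001], [0.003, 0.001, -1.0]]
force: [0.3, 0.5, -0.3]
opening: 0.327
grasp_force: 0.0
time: 8.05
tool_pos: [0.5005, -0.2417, 0.2991]
tcp_rot: [[-0.981, 0.194, 0.001], [0.194, 0.981, -0.001], [-0.001, -0.001, -1.0]]
force: [0.6, -0.7, 0.6]
opening: 0.326
grasp_force: 0.0
t 8.05 tcp [ 0.5005 -0.2417  0.2991] shift mm [  67.5 -162.8   39.1] twist 0.002
```

View pics/c7.png

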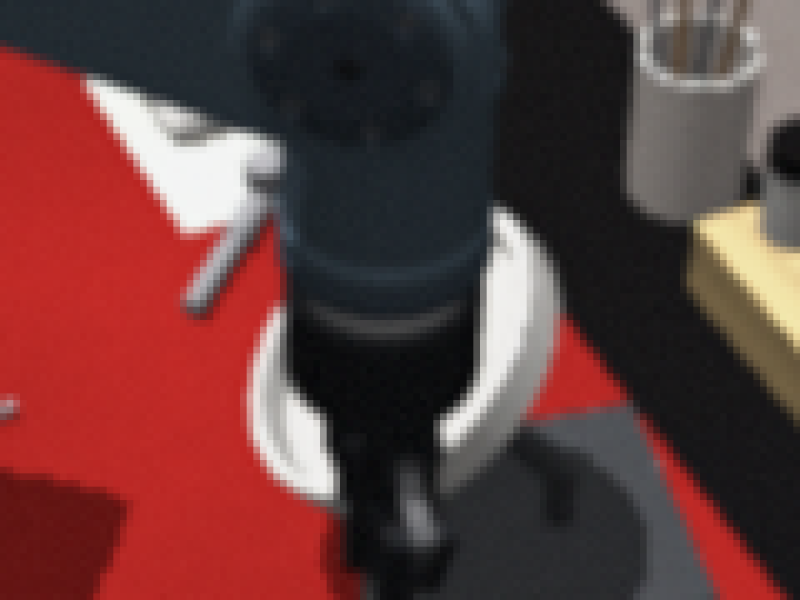

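Side crop: large dish tilted flat-looking on the hook at crop (400,370), partly hidden by the arm. That's my tenth view; from here I measure numerically.

```bash
python3 -m jog '[28,16,-36,10,0, 28,32,-72,20,0, 28,48,-108,30,0, 28,60,-145,39,0, 28,67,-163,39,0]' >/dev/null; python3 -m jog '[28,0,0,0,0, 28,0,0,0,0, 28,0,0,0,0, 28,0,0,0,0, 28,0,0,0,0]'
python3 - <<'E'
from h import *
X=grasp('M',.027);X[2]=.26;go(X)
c,w=grab('wrist','w8r')
uv,st,H=hole(c,w,DISH['M'][0],.005,22);print('hole',uv,st,H.round(4))
ct,T=grab('top','t8r');cs,S=grab('side','s8r')
def white(im,ctr,half):
    x,y=np.array(ctr).astype(int);q=im[max(y-half,0):y+half,max(x-half,0):x+half].astype(int);m=((q.min(2)>75)&(q.max(2)-q.min(2)<45)).astype(np.uint8)
    k=max(cv2.findContours(m,cv2.RETR_EXTERNAL,cv2.CHAIN_APPROX_NONE)[0],key=len)+np.array([max(x-half,0),max(y-half,0)]); return k
th=np.linspace(0,2*np.pi,90,endpoint=False);v=np.cross(AX,ey)
for n,cc,im in(('top',ct,T),('side',cs,S)):
    P=[FOOT+AX*z+.084*(np.outer(np.cos(th),ey)+np.outer(np.sin(th),v)) for z in(0,.026)]
    q=proj(cc,np.vstack(P)); k=white(im,q.mean(0),34)
    print(n,'pred bbox',q.min(0).round(1),q.max(0).round(1),'obs',k.reshape(-1,2).min(0),k.reshape(-1,2).max(0))
E
```

```text
time: 9.1
tool_pos: [0.4045, -0.3869, 0.2592]
tcp_rot: [[-0.981, 0.194, 0.0], [0.194, 0.981, -0.0], [-0.0, -0.0, -1.0]]
force: [0.2, 0.0, 0.7]
opening: 0.327
grasp_force: 0.0
t 9.1 tcp [ 0.4045 -0.3869  0.2592] shift mm [ 1.6 -1.7 -0.8] twist 0.002
hole [297.27624309 170.83149171] [  8  11  22  21 362] [ 0.4114 -0.3356  0.005 ]
top pred bbox [221.9 138.9] [269.1 183.1] obs [222 127] [271 183]
side pred bbox [249.  137.6] [296.2 187.3] obs [249 128] [293 182]
```

```bash
python3 -m jog '[28,3,-4,45,0, 28,3,-4,90,0, 28,3,-4,130,0, 28,3,-4,152,0, 28,3,-4,159,0]' >/dev/null; python3 -m jog '[5,0,0,0,0, 5,0,0,0,0, 5,0,0,0,0, 5,0,0,0,0, 5,0,0,0,0]';  python3 -m jog '[5,0,0,-10,0, 5,0,0,-40,0, 5,0,0,-85,0, 5,0,0,-130,0, 5,0,0,-175,0]'; python3 -m jog '[5,0,0,-20,0, 5,0,0,-40,0, 5,0,0,-40,0, 5,0,0,-40,0, 5,0,0,-40,0]'
python3 - <<'E'
from h import *
c,w=grab('wrist','w9r');p=np.array(r.read_state()['tool_pos']);ct,T=grab('top','t9r')
# hole in held dish: search red-ish blob near prediction
u=proj(c,[p+.058*ey-[0,0,.094]])[0].round().astype(int);print('pred',u)
q=w[u[1]-35:u[1]+45,u[0]-45:u[0]+40].astype(int);m=((q[...,2]-q[...,1]>50)|(q.max(2)<60)).astype(np.uint8)
n,l,st,ce=cv2.connectedComponentsWithStats(m)
for i in range(1,n):
    if st[i][4]>100: print(st[i],ce[i]+u-[45,35])
print(p)
P=lambda z,R:FOOT+AX*z+R*(np.outer(np.cos(th),ey)+np.outer(np.sin(th),v))
th=np.linspace(0,2*np.pi,90,endpoint=False);v=np.cross(AX,ey);cs=cam('side');S=cv2.imread('pics/s8r.png')
for z in(0,.026): q=proj(cs,P(z,.084));print(z,q.min(0),q.max(0))
col=262;print(S[165:192,col])
E
```

```text
time: 10.25
tool_pos: [0.4005, -0.3914, 0.1008]
tcp_rot: [[-0.981, 0.196, 0.001], [0.196, 0.981, -0.001], [-0.001, -0.001, -1.0]]
force: [1.6, -1.0, -1.0]
opening: 0.07
grasp_force: 36.3
time: 10.75
tool_pos: [0.3999, -0.3907, 0.2774]
tcp_rot: [[-0.981, 0.195, 0.0], [0.195, 0.981, -0.0], [-0.0, -0.0, -1.0]]
force: [1.0, -0.8, -1.1]
opening: 0.067
grasp_force: 36.3
time: 11.25
tool_pos: [0.3997, -0.3904, 0.3134]
tcp_rot: [[-0.981, 0.196, -0.001], [0.196, 0.981, 0.002], [0.002, 0.002, -1.0]]
force: [0.3, -0.2, -1.7]
opening: 0.069
grasp_force: 36.3
pred [345 231]
[  22   11   39   36 1097] [341.13582498 224.32816773]
[ 0.39970468 -0.39034249  0.31316141]
0 [253.74727789 141.66765035] [296.18217869 187.33593616]
0.026 [248.99545372 137.63573291] [291.64903546 183.73743441]
[[125 109  90]
 [123 108  88]
 [119 104  84]
 [118 103  83]
 [114 100  81]
 [113  99  80]
 [110  96  78]
 [107  94  77]
 [105  92  75]
 [101  88  71]
 [100  87  71]
 [ 97  84  69]
 [ 94  82  67]
 [ 89  77  63]
 [ 86  74  60]
 [ 80  70  57]
 [ 78  67  54]
 [ 78  68  55]
 [ 75  66  53]
 [ 76  65  53]
 [ 72  62  50]
 [ 69  59  49]
 [ 67  58  47]
 [ 63  54  43]
 [ 60  52  42]
 [ 57  49  40]
 [ 53  46  38]]
```

Run:
```python
from h import *
c=cam('wrist');p=np.array(r.read_state()['tool_pos'])
for d in(92,95,98,101): print((W.T@(onz(c,[[343,226.5]],p[2]-d/1000)[0]-p)*1000).round(1))
H=np.array([0,0,0]);print('tip rel',(W.T@(FOOT+.075*AX-p)*1000).round(1))
```

```text
[ 3.9 55.7 92. ]
[ 2.5 56.8 95. ]
[ 1.2 57.9 98. ]
[-1.00e-01  5.89e+01  1.01e+02]
tip rel [-107.1  385.   114.1]
```

```bash
python3 -m jog '[5,0,40,-15,0, 5,0,85,-15,0, 5,0,130,-15,0, 5,-15,170,-15,0, 5,-30,205,-15,0]' >/dev/null;  python3 -m jog '[5,-20,35,0,0, 5,-40,75,0,0, 5,-65,105,0,0, 5,-78,122,0,0, 5,-78,122,0,0]';python3 -m jog '[5,0,0,4,0, 5,0,0,9,0, 5,0,0,15,0, 5,0,0,15,0, 5,0,0,15,0]'
cat > look.py <<'E'
from h import *
import sys
y,z=float(sys.argv[1]),float(sys.argv[2])  # nominal hole offset
c,w=grab('wrist',sys.argv[3]);p=np.array(r.read_state()['tool_pos'])
t=FOOT+.075*AX;print('tcp',p.round(4),'tip rel',(W.T@(t-p)*1000).round(1),'tip px pred',proj(c,[t])[0].round(1))
u=proj(c,[p+y*ey-[0,0,z]])[0].round().astype(int)
q=w[u[1]-40:u[1]+40,u[0]-40:u[0]+40]; g=q.min(2)
m=((g<150)).astype(np.uint8)
m[np.hypot(*(np.mgrid[:80,:80]-40))>34]=0
n,l,st,ce=cv2.connectedComponentsWithStats(m)
for i in range(1,n):
    if st[i][4]>150: print('dark',st[i][:4]+np.r_[u-40,0,0],ce[i].round(1)+u-40,st[i][4])
red=(q[...,2].astype(int)-q[...,1]>70)
for row in range(6,76,3): print(''.join('R' if red[row,k] else ('#' if g[row,k]<60 else '+' if g[row,k]<110 else '-' if g[row,k]<170 else '.') for k in range(4,76,2)))
print('grid x0,y0',u-40+[4,6])
E
python3 look.py .058 .097 w10r
```

```text
time: 12.35
tool_pos: [0.5711, -0.0892, 0.3284]
tcp_rot: [[-0.981, 0.192, -0.002], [0.192, 0.981, 0.001], [0.002, 0.001, -1.0]]
force: [-0.0, -0.3, -1.0]
opening: 0.068
grasp_force: 36.4
time: 12.85
tool_pos: [0.5696, -0.0919, 0.3146]
tcp_rot: [[-0.98, 0.197, -0.0], [0.197, 0.98, 0.0], [0.001, 0.0, -1.0]]
force: [0.3, -0.2, -1.1]
opening: 0.071
grasp_force: 36.4
tcp [ 0.5698 -0.0919  0.315 ] tip rel [  1.2  58.9 115.9] tip px pred [337.4 216.6]
dark [310 195  54  67] [335.  225.8] 2229
------------------------............
----------------------..............
----------------------..............
-----------------------.............
----------------------..............
------------++-----------...........
----------+++------------+..........
---------+++++...---------+.........
--------+++++--..----------+........
-------++++++....----------+........
-------++++++-------------++........
-------++++---------------+-........
-------++----------------++.........
--------++++------------++-.........
---------++-----------++-...........
----------++--------++--............
...---------++++-+++-...............
..-------------.....................
..--------------....................
----------------....................
---------------.....................
---------------.....................
-------------.......................
---------------.....................
grid x0,y0 [308 195]
```

```bash
python3 -m jog '[5,0,1,5,0, 5,0,1,10,0, 5,0,1,15,0, 5,-3,1,19,0, 5,-6,1,23,0]'; python3 look.py .058 .097 w11r; python3 -m jog '[5,-3,0,4,0, 5,-6,0,8,0, 5,-9,0,12,0, 5,-11,0,15,0, 5,-11,0,15,0]'
```

```text
time: 13.4
tool_pos: [0.5763, -0.0916, 0.2914]
tcp_rot: [[-0.981, 0.195, -0.0], [0.195, 0.981, 0.0], [0.0, 0.0, -1.0]]
force: [0.1, -0.4, -1.6]
opening: 0.073
grasp_force: 36.4
tcp [ 0.5764 -0.0917  0.2907] tip rel [ 7.6 57.5 91.6] tip px pred [346.5 220.9]
dark [310 194  54  67] [335.7 227. ] 2015
-----------------------.............
-----------------------.............
-----------------------.............
----------------------..............
----------------------..............
------------------------............
---------------+++++------..........
----------.--++++++++-----+-........
---------..-++++++++-------+........
---------..##++++++-+.-----+-.......
--------+##+++++++---.-----+-.......
--------##++++++++--..-----+-.......
--------++++++++++++------++........
--------+++++++++++------+-.........
---------+++++++--------+-..........
----------++++++-----+++-...........
------------++++-++---..............
----------------....................
.--------------.....................
---------------.....................
--------------......................
--------------......................
--------------......................
---------------.....................
grid x0,y0 [307 194]
time: 13.95
tool_pos: [0.5869, -0.0938, 0.2762]
tcp_rot: [[-0.981, 0.196, -0.001], [0.196, 0.981, 0.0], [0.001, 0.0, -1.0]]
force: [0.2, -0.2, -1.8]
opening: 0.065
grasp_force: 36.4
```

```bash
python3 -m jog '[5,0,0,4,0, 5,-1,0,8,0, 5,-1,0,12,0, 5,-2,0,16,0, 5,-2,0,20,0]'; python3 -m jog '[5,0,0,4,0, 5,-1,0,8,0, 5,-1,0,12,0, 5,-2,0,15,0, 5,-2,0,15,0]'
```

```text
time: 14.45
tool_pos: [0.5902, -0.0949, 0.2584]
tcp_rot: [[-0.981, 0.196, 0.005], [0.196, 0.981, -0.002], [-0.005, -0.001, -1.0]]
force: [0.6, -3.7, 7.9]
opening: 0.065
grasp_force: 42.3
time: 14.95
tool_pos: [0.5905, -0.096, 0.2438]
tcp_rot: [[-0.981, 0.196, -0.0], [0.196, 0.981, -0.003], [-0.0, -0.003, -1.0]]
force: [-10.0, -4.1, 15.9]
opening: 0.068
grasp_force: 63.9
```

```bash
python3 -m jog '[28,0,0,0,0, 28,0,0,0,0, 28,0,0,0,0, 28,0,0,0,0, 28,0,0,-10,0]'; python3 -m jog '[28,0,0,-45,0, 28,5,0,-85,0, 28,40,20,-85,0, 28,75,50,-85,0, 28,110,85,-85,0]';python3 - <<'E'
from h import *
X=grasp('S',.041);X[2]=.28;go(X)
E
```

```text
time: 15.45
tool_pos: [0.5899, -0.0941, 0.2503]
tcp_rot: [[-0.981, 0.195, -0.003], [0.195, 0.981, 0.001], [0.004, 0.001, -1.0]]
force: [0.3, 0.7, 0.1]
opening: 0.33
grasp_force: 0.0
time: 15.95
tool_pos: [0.4987, 0.0107, 0.3379]
tcp_rot: [[-0.98, 0.197, 0.001], [0.197, 0.98, -0.0], [-0.001, 0.0, -1.0]]
force: [1.6, 1.5, 0.3]
opening: 0.329
grasp_force: 0.0
t 15.95 tcp [0.4987 0.0107 0.3379] shift mm [133.1 217.5  57.7] twist -0.001
```

```bash
python3 -m jog '[28,22,36,10,0, 28,44,72,20,0, 28,66,108,30,0, 28,88,144,40,0, 28,105,175,50,0]' >/dev/null; python3 -m jog '[28,20,30,8,0, 28,28,43,8,0, 28,28,43,8,0, 28,28,43,8,0, 28,28,43,8,0]'
cat > chk.py <<'E'
from h import *
import sys
ct,T=grab('top',sys.argv[1]+'t');cs,S=grab('side',sys.argv[1]+'s')
th=np.linspace(0,2*np.pi,90,endpoint=False);v=np.cross(AX,ey)
def ell(z,R): return FOOT+AX*z+R*(np.outer(np.cos(th),ey)+np.outer(np.sin(th),v))
for n,cc,im in(('top',ct,T),('side',cs,S)):
    q=proj(cc,np.vstack([ell(0,.084),ell(.026,.084),ell(.046,.062)])); ctr=q.mean(0).astype(int)
    q0=proj(cc,ell(.026,.084));q1=proj(cc,ell(.046,.062));q2=proj(cc,ell(.066,.046))
    print(n,'rim L',q0.min(0).round(),q0.max(0).round(),'rim M',q1.min(0).round(),q1.max(0).round(),'rim S',q2.min(0).round(),q2.max(0).round(),'all',q.min(0).round(),q.max(0).round())
    a=ctr-34; p=im[a[1]:a[1]+68,a[0]:a[0]+68].astype(int);g=p.min(2);red=p[...,2]-p[...,1]>70
    print('x0,y0',a)
    for y in range(4,66,2): print('%3d '%(a[1]+y)+''.join('R' if red[y,x] else '@' if g[y,x]>225 else '9' if g[y,x]>200 else str(int(g[y,x]//25)) for x in range(0,68)))
E
python3 chk.py k1
python3 - <<'E'
from h import *
X=grasp('S',.041);X[2]=.28;go(X)
c,w=grab('wrist','w12r')
uv,st,H=hole(c,w,DISH['S'][0],.005,24);print('hole',uv,st,H.round(4))
E
```

```text
time: 16.95
tool_pos: [0.4123, 0.2495, 0.2794]
tcp_rot: [[-0.981, 0.196, 0.001], [0.196, 0.981, -0.0], [-0.001, 0.0, -1.0]]
force: [-0.5, 0.5, -0.2]
opening: 0.329
grasp_force: 0.0
top rim L [222. 142.] [268. 183.] rim M [227. 150.] [262. 181.] rim S [230. 157.] [256. 180.] all [222. 139.] [269. 183.]
x0,y0 [211 128]
132 RRRRRRRRRRRRRRRRRRRRRRRR33333333333333333333333333333RRRRRRRRRRRRRRR
134 RRRRRRRRRRRRRRRRRRRRRRR33333333333333333333333333333333333333RRRRRRR
136 RRRRRRRRRRRRRRRRRRRRRRR333333333333222222222223333333333333332RRRRRR
138 RRRRRRRRRRRRRRRRRRRRRRR33333332222222222222222222223333333333RRRRRRR
140 RRRRRRRRRRRRRRRRRRRRRR333333333333333232222222222222223333332RRRRRRR
142 RRRRRRRRRRRRRRRRRRRRRR44455566666666666665432222222222223333RRRRRRRR
144 RRRRRRRRRRRRRRRRRRRRR55666799@@@@@@9977766665543222222222232RRRRRRRR
146 RRRRRRRRRRRRRRRRRR4569@@@@@999@@999999@@@997666664222222222RRRRRRRRR
148 RRRRRRRRRRRRRRRR469@999@997766666666667999@@@97665543222221RRRRRRRRR
150 RRRRRRRRRRRRRRR6999999766556666666666666667999@@97555422221RRRRRRRRR
152 RRRRRRRRRRRRR49@99@9765566677799877766666655679
[... 3335 characters left out ...]
3333333469965444443211111222333333333
178 RRRRRRRRRRRRR7@97555544333333333333469996433334332111111111222333333
180 RRRRRRRRRRRRRR69@975555544433334579997543333332211111110111111122233
182 RRRRRRRRRRRRRRRR69@@987766777999996543333333211111111111001111111123
184 RRRRRRRRRRRRRRRRRR45678999777654433333332221111111111111100111111112
186 RRRRRRRRRRRRRRRRRRRRRR2333333333333222221111111111111111100111111111
188 RRRRRRRRRRRRRRRRRRRRRRRR11111122222111111111111111111111111111111111
190 RRRRRRRRRRRRRRRRRRRRRRRRRRRRR011111111111111111111111111111111111111
t 17.05 tcp [0.4123 0.2493 0.2792] shift mm [ 1.3  0.6 -0.8] twist -0.001
hole [284.56666667 167.04545455] [ 12  12  20  21 330] [0.4166 0.2882 0.005 ]
```

Both hung dishes' rims match the predicted home positions (large and medium, to ~2 px in both views). Now the small dish.

```bash
python3 -m jog '[28,2,-1,45,0, 28,2,-1,90,0, 28,2,-1,135,0, 28,2,-1,158,0, 28,2,-1,165,0]' >/dev/null; python3 -m jog '[5,0,0,0,0, 5,0,0,0,0, 5,0,0,0,0, 5,0,0,0,0, 5,0,0,0,0]';  python3 -m jog '[5,0,0,-10,0, 5,0,0,-40,0, 5,0,0,-85,0, 5,0,0,-130,0, 5,0,0,-175,0]'; python3 -m jog '[5,0,0,-30,0, 5,0,0,-60,0, 5,0,0,-60,0, 5,0,0,-60,0, 5,0,0,-60,0]'; python3 look.py .042 .108 w13r
python3 - <<'E'
from h import *
c=cam('wrist');p=np.array(r.read_state()['tool_pos']);print(proj(c,[p+.042*ey-[0,0,.108],p+.042*ey-[0,0,.111]]))
E
```

```text
time: 18.1
tool_pos: [0.4101, 0.2497, 0.1148]
tcp_rot: [[-0.981, 0.195, 0.002], [0.195, 0.981, 0.0], [-0.002, 0.001, -1.0]]
force: [0.3, -0.1, -1.7]
opening: 0.072
grasp_force: 52.4
time: 18.6
tool_pos: [0.4091, 0.2494, 0.2915]
tcp_rot: [[-0.981, 0.195, 0.001], [0.195, 0.981, 0.0], [-0.001, 0.0, -1.0]]
force: [0.7, 0.5, -0.4]
opening: 0.074
grasp_force: 52.4
time: 19.1
tool_pos: [0.4088, 0.2493, 0.3477]
tcp_rot: [[-0.981, 0.195, -0.002], [0.195, 0.981, -0.001], [0.002, -0.001, -1.0]]
force: [-0.6, 0.8, -0.9]
opening: 0.071
grasp_force: 52.4
tcp [0.4088 0.2493 0.3474] tip rel [-223.6 -244.1  148.3] tip px pred [ 18.9 406.2]
dark [294 206  39  35] [312.6 222.8] 1060
++++-...............................
++-.....................------------
-.......................------------
...........................---------
..............................------
................................----
..............-RRRRR-............-.-
...........RRRRRRRRRRRR.............
..........RRRRRRRRRRRRRR-...........
........-RRRRRRRRRRRRRRRR-..........
........RRRRRRRRRRRRRRRRRR..........
.......RRRRRRRRRRRRRRRRRRR-.........
.......RRRRRRRRRRRRRRRRRR+..........
.......+RRRRRRRRRRRRRRRRR+..........
........RRRRRRRRRRRRRRRR+...........
.........RRRRRRRRRRRRR++............
..........-RRRRRRRRR+--.............
............--+-----................
+.-----.............................
##+-----..-.........................
###----------.......................
###-------------....................
####---------------.-...............
####------------------.............-
grid x0,y0 [280 188]
[[315.70070492 222.37184257]
 [314.77518241 220.6840466 ]]
```

```bash
python3 -m jog '[5,-25,-38,0,0, 5,-50,-76,0,0, 5,-75,-114,0,0, 5,-100,-152,0,0, 5,-125,-185,0,0]' >/dev/null;  python3 -m jog '[5,-30,-35,0,0, 5,-60,-70,0,0, 5,-85,-92,0,0, 5,-97,-100,0,0, 5,-97,-100,0,0]';python3 -m jog '[5,0,0,5,0, 5,0,0,10,0, 5,0,0,15,0, 5,0,0,20,0, 5,0,0,20,0]'; python3 look.py .042 .108 w14r
```

```text
time: 20.15
tool_pos: [0.5718, -0.0746, 0.3471]
tcp_rot: [[-0.98, 0.198, -0.003], [0.198, 0.98, 0.001], [0.003, 0.0, -1.0]]
force: [-0.1, 0.3, -1.2]
opening: 0.076
grasp_force: 53.1
time: 20.65
tool_pos: [0.571, -0.0727, 0.3279]
tcp_rot: [[-0.981, 0.195, -0.001], [0.195, 0.981, 0.0], [0.001, 0.0, -1.0]]
force: [-0.8, -0.8, -0.7]
opening: 0.067
grasp_force: 53.1
tcp [ 0.5712 -0.0729  0.3285] tip rel [ -1.2  40.  129.4] tip px pred [306.5 213.3]
dark [290 204  44  54] [312.2 228.5] 1616
+++++-------------------------------
+++---------------------------------
+-----------------------------------
-----------------------------..-----
-----------------------------....---
----------------------------......--
--------------++------------......-.
-----------++++++-----------........
----------+++-++++-------+-.........
---------+++---+++---------.........
--------+++++--++---------+.........
--------++++++++----------+.........
--------+++++++-----------+.........
--------++++++-----------+..........
.-------+++++-+---------+-..........
.........++#++--------++--..........
...........++------++++-............
............--++++++-----...........
##-------..------------.............
###+--------------------............
####--------------------............
####-------------------.............
####+------------------.............
#####-------------------...........-
grid x0,y0 [279 189]
```

```bash
python3 -m jog '[5,0,-1,6,0, 5,0,-1,11,0, 5,0,-1,16,0, 5,-3,-1,20,0, 5,-6,-1,24,0]'; python3 look.py .042 .108 w15r; python3 -m jog '[5,-4,0,5,0, 5,-7,0,9,0, 5,-11,0,14,0, 5,-13,0,17,0, 5,-13,0,17,0]'
```

```text
time: 21.2
tool_pos: [0.5774, -0.0756, 0.3044]
tcp_rot: [[-0.981, 0.196, -0.0], [0.196, 0.981, 0.0], [0.0, 0.0, -1.0]]
force: [-0.3, 0.4, -1.1]
opening: 0.069
grasp_force: 53.1
tcp [ 0.5776 -0.0757  0.3037] tip rel [  5.6  41.5 104.6] tip px pred [316.1 216. ]
dark [284 189  43  21] [304.3 196.2] 157
dark [288 202  47  55] [312.3 228.1] 1639
++++++------------------------------
++++--------------------------------
++----------------------------------
------------------------------------
------------------------------.-----
----------------------------......--
----------------------------........
--------------+++++++--------.......
-------------+++++++++-----.........
------------#++++++++++----.........
--------+++++++++--++++---+-........
--------###++++++---++----+.........
--------##+++++++++++-----+.........
--------#+++++++++++-----+-.........
--------+++++++++++-----++..........
---------++++++++-+----++-..........
--.-------++++++++---++-............
............+++++++++----...........
#-.-----...--------------...........
###---------------------............
###+--------------------............
####-------------------.............
####-------------------.............
#####------------------.............
grid x0,y0 [279 188]
time: 21.75
tool_pos: [0.59, -0.078, 0.287]
tcp_rot: [[-0.981, 0.196, -0.001], [0.196, 0.981, 0.0], [0.001, 0.0, -1.0]]
force: [-2.2, 1.2, -1.5]
opening: 0.072
grasp_force: 53.9
```

```bash
python3 -m jog '[5,1,0,4,0, 5,2,0,8,0, 5,3,0,12,0, 5,4,0,15,0, 5,5,0,18,0]'; python3 -m jog '[5,1,0,4,0, 5,3,0,8,0, 5,4,0,11,0, 5,5,0,14,0, 5,5,0,14,0]'
```

```text
time: 22.25
tool_pos: [0.5849, -0.0786, 0.2728]
tcp_rot: [[-0.981, 0.196, 0.001], [0.196, 0.981, -0.003], [-0.002, -0.003, -1.0]]
force: [-12.5, -3.5, 18.1]
opening: 0.074
grasp_force: 57.1
time: 22.75
tool_pos: [0.5812, -0.0772, 0.2595]
tcp_rot: [[-0.981, 0.196, 0.005], [0.196, 0.981, -0.003], [-0.005, -0.002, -1.0]]
force: [-8.9, -0.9, 16.2]
opening: 0.072
grasp_force: 61.6
```

Release with a modest opening (prong is close to the inner finger), lift, back off and check.

```bash
python3 -m jog '[20,0,0,0,0, 20,0,0,0,0, 20,0,0,0,0, 20,0,0,0,0, 20,0,0,-10,0]'; python3 -m jog '[20,0,0,-45,0, 20,0,0,-85,0, 20,30,25,-85,0, 20,60,60,-85,0, 20,90,95,-85,0]';python3 -m jog '[20,20,40,0,0, 20,40,80,0,0, 20,60,120,0,0, 20,80,160,0,0, 20,90,190,0,0]' ; python3 chk.py k2
```

```text
time: 23.25
tool_pos: [0.5794, -0.0759, 0.2644]
tcp_rot: [[-0.981, 0.196, -0.003], [0.196, 0.981, 0.001], [0.003, 0.0, -1.0]]
force: [0.1, 0.7, 0.2]
opening: 0.24
grasp_force: 0.0
time: 23.75
tool_pos: [0.5099, 0.0353, 0.3519]
tcp_rot: [[-0.98, 0.197, 0.002], [0.197, 0.98, -0.0], [-0.002, 0.0, -1.0]]
force: [0.3, 0.4, -0.4]
opening: 0.234
grasp_force: 0.0
time: 24.25
tool_pos: [0.4582, 0.241, 0.3519]
tcp_rot: [[-0.981, 0.194, 0.001], [0.194, 0.981, 0.001], [-0.001, 0.001, -1.0]]
force: [0.3, -0.8, -0.4]
opening: 0.239
grasp_force: 0.0
top rim L [222. 142.] [268. 183.] rim M [227. 150.] [262. 181.] rim S [230. 157.] [256. 180.] all [222. 139.] [269. 183.]
x0,y0 [211 128]
132 RRRRRRRRRRRRRRRRRRRRRRRR33333333333333333333333333333RRRRRRRRRRRRRRR
134 RRRRRRRRRRRRRRRRRRRRRRR33333333333333333333333333333333333333RRRRRRR
136 RRRRRRRRRRRRRRRRRRRRRRR333333333333222222222222333333333333332RRRRRR
138 RRRRRRRRRRRRRRRRRRRRRR233333332222222222222222222223333333333RRRRRRR
140 RRRRRRRRRRRRRRRRRRRRRR333333333333443332222222222222223333332RRRRRRR
142 RRRRRRRRRRRRRRRRRRRRRR444555666666666666555432222222
[... 3543 characters left out ...]
45699976433333333469975444443RRR22233333333
174 RRRRRRRRRRR49@766799@@9999976543333333334579964444432223333333333333
176 RRRRRRRRRRRR69976554444443333333333333469976444444311111222333333333
178 RRRRRRRRRRRRR7@@7655544333333333333456997543333332111111111122333333
180 RRRRRRRRRRRRRR69@975555444333334567998643333333211111111111111122233
182 RRRRRRRRRRRRRRRR69@@997766777999996543333333221111111111101111111122
184 RRRRRRRRRRRRRRRRRRR5679999777655433333333221111111111111100111111111
186 RRRRRRRRRRRRRRRRRRRRRR2333333333333322221111111111111111000111111111
188 RRRRRRRRRRRRRRRRRRRRRRRR11111222222111111111111111111111111111111111
190 RRRRRRRRRRRRRRRRRRRRRRRRRRRRR011111111111111111111111111111111111111
```

```bash
python3 -c "
from h import *
print(r.finish_job())"
```

```text
the job is handed in; nothing more can be done
None
```

I hung the large, medium and small white dishes on the hook in that order, nested with mouths out, and handed the job in at about 24 s. In the last top and side pictures their rims sat within about 2–3 pixels of the fully-home positions, where a pixel is about 4 mm along the hook. I didn't give them a final push or re-check the other things on the bench.

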